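# Open the seasoning dispenser and hold the sieve over the bowl on the scale

### The job

I am about to sift chilli flakes into the mixing bowl while weighing them: first pull the grey cap of the seasoning dispenser fully up and leave it open, then take the hand sieve by its handle, carry it over the things in between and hold it level and centred over the bowl, its underside about 2 cm above the rim. The sieve must never touch the bowl, since that would upset the scale, and the bowl and all the other things must stay where they are. Finish while still holding the sieve there, still, in the gripper: do not put it down or let go.

Things in the scene. Friction and masses are not known exactly. Their poses are not given: they have to be found in the camera images.
- cap_grip (a point): Centre of the grey plastic pull-up cap on top of the seasoning dispenser: an upright round cap 32 mm in diameter and 40 mm tall, this point 22 mm above its underside and 18 mm below its top (about 156 mm above the cart while pushed down). The dispenser is the glass cylinder (66 mm in diameter, 110 mm tall) standing in a white wire holder fixed to the cart, with a steel collar 56 mm wide whose top is 6 mm below the cap's underside when the cap is down. z up.
- cap (a joint): How far the cap is pulled up along its stem, in m: 0 pushed fully down (closed), 0.022 fully up against its stop (open). It is held snugly (about 4 N to move) and stays where it is left.
- sieve_grip (a point): Middle of the gripping zone of the hand sieve's straight wooden handle. The handle is 16 mm wide, 18 mm tall, 110 mm long, horizontal, its centre line 36 mm above the sieve's underside; this point lies on the centre line 90 mm from the pan's axis. x axis: along the handle from this point towards the pan; z up.
- sieve_pan (a point): Centre (half-way up) of the sieve's pan: a round open steel pan 100 mm in diameter and 45 mm tall with a mesh floor; this point is 22.5 mm above its flat underside. Its axes are those of sieve_grip (the handle points along -x, its end 170 mm from here); z up. The sieve weighs about 120 g and starts standing flat on the cart.
- bowl_rim (a point): Centre of the mouth, at rim height, of the round stainless steel mixing bowl (164 mm across the rim, 70 mm tall, loose) that stands on the scale; the rim is 92 mm above the cart. z up.
- scale: Flat white kitchen scale under the bowl, fixed: 200 x 170 mm, 22 mm tall with its round steel platform; origin at the centre of its underside, x axis away from its black display.
- clampjar: Bystander: glass storage jar with clamp lid, 84 mm in diameter, 118 mm tall; origin at the centre of its underside.
- mortar: Bystander: wooden mortar, 96 mm in diameter, 85 mm tall, its pestle leaning in it up to 120 mm high; origin at the centre of its underside.
- scoop: Bystander: purple plastic scoop lying flat, 160 mm long, 55 mm wide, 30 mm tall; origin near its middle, at its underside, handle along -x.
- oilbottle: Bystander: green glass bottle, 54 mm in diameter, 190 mm tall; origin at the centre of its underside.
- cup: Bystander: white ceramic cup, 68 mm in diameter, 70 mm tall; origin at the centre of its underside.

How it is judged:
On the way, in this order (a step that is already met when the one before it is completed fails the run):
1. the dispenser's cap is pulled fully up while the sieve still stands on the cart (value of joint cap above 0.018 m and height (world z) of sieve_pan below 0.035 m), for 0.2 s.
2. the sieve is lifted clear of the cart in the gripper (height (world z) of sieve_pan above 0.06 m and contact force between sieve and the fingers above 1 N), for 0.2 s.
At the end, for the whole second after the job is handed in: Gripper holds sieve still, level (0.12 rad), centred over bowl within 20 mm, underside 6 to 38 mm above rim, touching neither bowl, scale nor bystanders; cap still up (over 17 of 22 mm); bowl moved under 15 mm, bystanders under 30 mm (horizontal distance between sieve_pan and bowl_rim below 0.02 m and z of sieve_pan in the frame of bowl_rim between 0.0285 and 0.0605 m and angle between sieve_pan's own z axis and vertical below 0.12 rad and value of joint cap above 0.017 m and contact force between sieve and the fingers above 1 N and contact force between sieve and bowl below 0.05 N and contact force between sieve and scale below 0.05 N and linear speed of sieve below 0.03 m/s and angular speed of sieve below 0.2 rad/s and distance of bowl_rim from where it was at the start of the episode below 0.015 m and contact force between sieve and clampjar below 0.05 N and contact force between sieve and mortar below 0.05 N and contact force between sieve and scoop below 0.05 N and contact force between sieve and oilbottle below 0.05 N and contact force between sieve and cup below 0.05 N and distance of each of clampjar, mortar, scoop, oilbottle, cup from where it was at the start of the episode below 0.03 m); the arm keeps its last pose, push and grip.
It fails at once if the sieve touches the bowl (contact force between sieve and bowl above 0.3 N).
It fails at once if the bowl is pushed about on the scale (distance of bowl_rim from where it was at the start of the episode above 0.015 m).
It fails at once if a bystander is pushed away or knocked over (distance of any of clampjar, mortar, scoop, oilbottle, cup from where it was at the start of the episode above 0.03 m or angle between any of clampjar, mortar, scoop, oilbottle, cup's own z axis and vertical above 0.35 rad).
It also fails if it takes over 58 s, if anything falls off the work surface, if the arm or the gripper's body presses on something with over 40 N, if the wrist force passes 120 N, or if a joint passes its speed limit or range.

### The arm

A 6-joint arm with a two-finger parallel gripper is mounted at the origin on the work surface. World frame = base frame: x ahead of the robot, y to its left, z up, the work surface at z = 0. Lengths are in m, angles in rad, forces in N, time in s.
With the tool pointing down it reaches from about 0.375 to 0.975 m from the base axis. Payload 3.8 kg.
Tool frame: the origin (TCP) lies where the fingers leave the gripper's body, on its centre line; the fingertips stand 73 mm ahead of it and the grasp point (between the pads) lies 54 mm ahead of it; z points along the fingers, y is the line along which they close (so a half turn about z gives the same grasp; the last joint's range is limited). The gripper opens to 85 mm and grips with 20 to 120 N. Pads are 22 mm wide; open, the fingers measure 114 mm over their backs; the gripper's body (76 mm by 85 mm) begins 54 mm behind the grasp point. The pads swing forward as they close: fully open they stand 13 mm farther back than shut.
Start: joints at [1.104, 0.264, 1.604, -0, 1.274, -0.037], TCP at [0.281, 0.614, 0.304] pointing down, gripper open.
Joint ranges: [-2.63, 2.63], [-0.94, 2.18], [0.31, 2.57], [-1.31, 4.45], [0, 2.66], [-2.55, 2.55]. Speed limits (rad/s): [2.57, 2.57, 3.14, 3.14, 3.14, 3.14].

### API

Orientations are given as a rotation vector (axis times angle).
In Python, from workcell import read_state, viewer, bot gives the robot as it stands.
- The arm moves only by the tool jog_arm, never from a script. Its argument "increments" is a list that holds one entry, the list of rows, each a list of 7 numbers: the shift along the tool's x, y, z in units of 30 mm (1.0 is 30 mm), then the turn, a rotation vector about the tool's x, y, z in units of 6 degrees (1.0 is 6 degrees), then the opening, from -1 (shut) to 1 (fully open). A call has exactly 5 rows; each row shifts and turns the commanded pose from where the row before left it, along the tool's axes as they then stand; what a row does not reach is not made up. A row lasts 1/12 s, in which the tool goes at most 41.7 mm and 7.16 degrees, less where a joint would pass 70% of its speed; a pose out of reach is approached as far as the arm can. A call is refused whole if a number of a shift passes 1 or a number of a turn 1, either way. A call with a gripper value outside its range is refused whole. The fingers move at their own pace and stop on an object; "force" is the grip in N (left out, the last holds). Time passes only in rows, so rows that do not move let the fingers close, or fill a call up. It gives the time, the measured TCP pose, the force, the opening and the grip force at its end, in the units of the state.
- read_state(): the state, without advancing time (a new reading comes with each control period).
- viewer.read_camera(name): name is "side" or "top" or "wrist"; returns (picture, depth): 400x640x3 uint8, blue, green, red; 400x640 float32, m along the optical axis (not along the pixel's ray), 0 where there is no reading.
- viewer.camera_params(name): a dict with "fx", "fy", "cx", "cy" (pixels), "R" (3x3) and "t" (3): a world point X has camera coordinates R X + t; the wrist camera has in their place "hand_eye" (4x4, takes a point from camera to tool coordinates, whose origin is the TCP and whose axes are the flange's). Camera axes: x right, y down, z forward; pixel columns grow to the right and rows downward; lengths in m; the calibration is good to about 2 mm. The wrist camera is an equidistant fisheye: a pixel r from the principal point sees the ray r / f radians off the axis. A picture is of the moment at which its call begins: read the wrist's pose just before it. camera_params takes no time and is no camera call.
- bot.finish_job(): hands the job in; it is judged then, once.
The state is a dict: "time": time; "q": joint angles; "joint_vel": joint speeds; "joint_torque": joint torques, N m; "tool_pos": TCP position; "tcp_rot": TCP orientation; "wrist_force": force on the tool from outside, world axes, zero at the start; "torque": the same for the moment, N m; "width": opening from 0.0 (shut) to 1.0 (fully open); "grip_force": force on a finger pad.
Only numpy, scipy, OpenCV 4.12 (cv2) and the standard library are available. Lean on these libraries where they do the work, as an engineer would, in place of code of your own. Each camera call takes 0.05 s, during which the arm holds its last target. There are 200 camera calls.

## Working session

There is one attempt and no reset: what is moved stays moved. The work goes in short steps, Python scripts to look and compute and a tool call to move; the robot and the scene stay as the last step left them, time stands still between calls to the robot, and variables do not carry over. Pictures are saved under pics/ and viewed, at most 10 in all, crops included, and the job is handed in when it is done.

Besides the shell and the picture viewer there is one more tool, called after "Call:" by a JSON object that holds its "fn" and its "kwargs", one argument or row to a line. jog_arm: Moves the arm, as the interface text tells. Its arguments: {"type":"object","properties":{"increments":{"type":"array","items":{"type":"array","items":{"type":"array","items":{"type":"number"}}}},"force":{"type":"number"}},"required":["increments"]}

```bash
mkdir -p pics; ls
python3 - <<'E'
from workcell import read_state, viewer, bot
import cv2,numpy as np
print(read_state())
for n in ["top","side"]:
    im,d=viewer.read_camera(n); np.savez(n+"0.npz",im=im,d=d); cv2.imwrite(f"pics/{n}0.png",im)
    print(n,viewer.camera_params(n))
print(viewer.camera_params("wrist"))
E
```

```text
pics
{'time': 0.0, 'q': array([ 1.10407582e+00,  2.64744612e-01,  1.60538321e+00, -3.36310995e-06,
        1.27366512e+00, -3.68930380e-02]), 'joint_vel': array([-0.00094344, -0.00141082, -0.00092475, -0.00067376, -0.00095676,
       -0.00130794]), 'joint_torque': array([-5.84941481e-04, -5.15115058e+01, -3.67309105e+01,  1.19549309e-04,
        1.29284133e-02,  3.06501022e-06]), 'tool_pos': array([0.28102631, 0.61309743, 0.30256261]), 'tcp_rot': array([-0.6698678 , -3.0687857 ,  0.00334788]), 'wrist_force': array([-0.20437239, -0.48513979, -0.71224217]), 'torque': array([ 0.00991533,  0.02116035, -0.07574837]), 'grip_force': 0.0, 'width': 1.002496461899454}
top {'fx': 458.6069898442849, 'fy': 458.6069898442849, 'cx': 323.12035541620446, 'cy': 190.28260263759557, 'R': array([[-0.00504204, -0.9999028 , -0.01299914],
       [-0.99719634,  0.00599808, -0.07458871],
       [ 0.07465943,  0.01258662, -0.99712965]]), 't': array([-0.00985469,  0.62149249,  1.1944394 ])}
side {'fx': 495.75680065821984, 'fy': 495.75680065821984, 'cx': 317.1221195249503, 'cy': 201.51002725573952, 'R': array([[ 0.91929667, -0.3935077 , -0.00673269],
       [-0.25446925, -0.58125668, -0.77290755],
       [ 0.30023165,  0.71224459, -0.63448294]]), 't': array([-0.58380746,  0.2057475 ,  0.91508527])}
{'fx': 309.70691628693146, 'fy': 309.70691628693146, 'cx': 323.44454048254016, 'cy': 197.03826043947757, 'hand_eye': array([[ 3.37889177e-04, -9.64624075e-01, -2.63629058e-01,
         6.63997228e-02],
       [ 9.99999942e-01,  3.17920873e-04,  1.18405118e-04,
         6.23436925e-05],
       [-3.04032468e-05, -2.63629083e-01,  9.64624127e-01,
        -7.10458476e-02],
       [ 0.00000000e+00,  0.00000000e+00,  0.00000000e+00,
         1.00000000e+00]])}
```

View pics/top0.png

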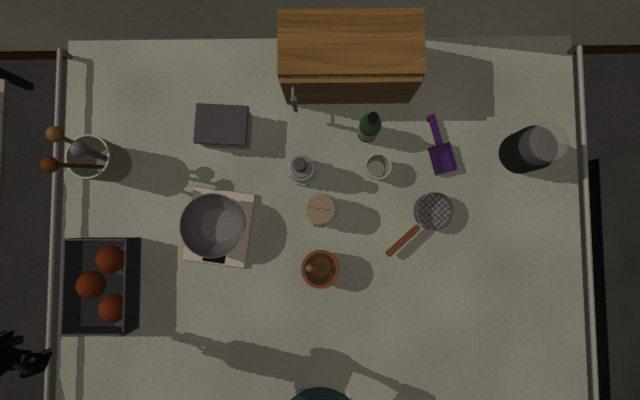

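View pics/side0.png

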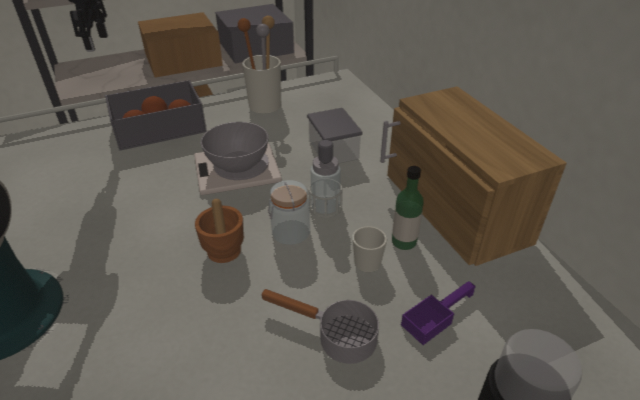

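Top view (row up = +x, column right = −y): cap at about (300,163), bowl (212,226), jar lid (320,209), mortar (320,269), cup (378,167), bottle (370,125), scoop (440,150), sieve pan (434,211), with its handle running to (388,254). The side view shows the same layout, with the cap at (326,151), the handle around (290,303) and the pan at (349,320).

```bash
cat > h.py <<'E'
import cv2,numpy as np
from workcell import read_state, viewer, bot
from scipy.spatial.transform import Rotation as Ro
def ray(n,u,v):
    c=viewer.camera_params(n); R,t=c["R"],c["t"]
    d=R.T@np.array([(u-c["cx"])/c["fx"],(v-c["cy"])/c["fy"],1]); return -R.T@t,d
def plane(n,u,v,z):
    o,d=ray(n,u,v); return o+d*(z-o[2])/d[2]
def cloud(n,d):
    c=viewer.camera_params(n); v,u=np.mgrid[:400,:640]
    P=np.dstack([(u-c["cx"])/c["fx"]*d,(v-c["cy"])/c["fy"]*d,d])
    return (P-c["t"])@c["R"]
E
python3 - <<'E'
from h import *
for n in ["top","side"]:
    f=np.load(n+"0.npz"); im,d=f["im"],f["d"]; P=cloud(n,d); hsv=cv2.cvtColor(im,cv2.COLOR_BGR2HSV)
    ok=d>0
    def rep(name,box,zr,m=None):
        s=np.zeros_like(ok); s[box[1]:box[3],box[0]:box[2]]=1
        s&=ok&(P[...,2]>zr[0])&(P[...,2]<zr[1])
        if m is not None:s&=m
        Q=P[s]
        if len(Q)<5: print(n,name,len(Q));return
        (c,r)=cv2.minEnclosingCircle(Q[:,:2].astype(np.float32))
        print(n,name,len(Q),"med",np.median(Q,0).round(4),"circ",np.round(c,4),round(r,4),"z",np.percentile(Q[:,2],[2,98]).round(3))
        return Q
    brown=(hsv[...,0]<18)&(hsv[...,1]>120)
    if n=="top":
        B=dict(cap=(285,145,320,185),bowl=(175,188,250,262),hand=(380,215,428,262),pan=(405,185,465,240),jar=(300,190,340,230),mort=(295,245,345,295),bot=(350,100,390,150),cup=(360,148,395,185),scoop=(420,105,465,180))
    else:
        B=dict(cap=(312,135,340,170),bowl=(195,120,275,180),hand=(255,283,322,322),pan=(312,298,385,365),jar=(265,175,312,250),mort=(190,190,250,265),bot=(390,160,430,255),cup=(348,222,390,275),scoop=(398,280,480,345))
    rep("cap",B["cap"],(.16,.2)); rep("rim",B["bowl"],(.087,.1))
    Q=rep("handle",B["hand"],(.02,.06),brown)
    if Q is not None:
        a=np.linalg.svd(Q[:,:2]-Q[:,:2].mean(0),full_matrices=False)[2][0]; p=(Q[:,:2]-Q[:,:2].mean(0))@a
        print("  dir",a,"ends",(Q[:,:2].mean(0)+a*p.min()).round(4),(Q[:,:2].mean(0)+a*p.max()).round(4))
    rep("pan",B["pan"],(.039,.06),~brown)
    rep("jar",B["jar"],(.1,.13));rep("mort",B["mort"],(.075,.13));rep("bot",B["bot"],(.05,.2));rep("cup",B["cup"],(.06,.08));rep("scoop",B["scoop"],(.01,.05))
E
```

```text
top cap 148 med [0.6718 0.0386 0.1739] circ [0.672  0.0395] 0.016 z [0.165 0.179]
top rim 322 med [0.5331 0.2865 0.0914] circ [0.5303 0.2653] 0.0823 z [0.087 0.096]
top handle 228 med [ 0.4898 -0.217   0.0443] circ [ 0.4913 -0.2156] 0.0536 z [0.037 0.049]
  dir [-0.6652255  0.7466425] ends [ 0.5247 -0.2575] [ 0.4536 -0.1776]
top pan 156 med [ 0.5474 -0.2883  0.0438] circ [ 0.5455 -0.2865] 0.0757 z [0.04 0.05]
top jar 746 med [ 0.5687 -0.0066  0.1141] circ [ 0.5688 -0.0065] 0.0397 z [0.11  0.119]
top mort 542 med [0.4222 0.0025 0.0849] circ [ 0.4203 -0.0063] 0.0479 z [0.077 0.117]
top bot 491 med [ 0.769  -0.1283  0.1272] circ [ 0.7778 -0.1326] 0.0271 z [0.055 0.193]
top cup 145 med [ 0.687  -0.1602  0.0693] circ [ 0.6803 -0.1553] 0.0339 z [0.061 0.074]
top scoop 459 med [ 0.7445 -0.3149  0.0276] circ [ 0.7434 -0.3221] 0.0807 z [0.011 0.034]
side cap 167 med [0.6695 0.0331 0.1711] circ [0.6714 0.0384] 0.0165 z [0.16  0.174]
side rim 282 med [0.5282 0.2767 0.0894] circ [0.5309 0.2655] 0.0841 z [0.087 0.092]
side handle 551 med [ 0.487  -0.2225  0.0421] circ [ 0.4869 -0.2201] 0.0537 z [0.031 0.046]
  dir [ 0.66497895 -0.7468621 ] ends [ 0.45   -0.1812] [ 0.5213 -0.2612]
side pan 348 med [ 0.5609 -0.3023  0.0424] circ [ 0.5562 -0.2964] 0.0613 z [0.039 0.046]
side jar 797 med [ 0.567  -0.0139  0.112 ] circ [ 0.5711 -0.0074] 0.0404 z [0.102 0.116]
side mort 826 med [0.4212 0.0015 0.083 ] circ [ 0.4194 -0.0059] 0.0497 z [0.076 0.114]
side bot 2014 med [ 0.7784 -0.1382  0.1032] circ [ 0.8122 -0.0404] 0.1283 z [0.052 0.188]
side cup 321 med [ 0.6814 -0.1543  0.0661] circ [ 0.6795 -0.153 ] 0.036 z [0.06 0.07]
side scoop 1169 med [ 0.7353 -0.3207  0.0245] circ [ 0.7448 -0.3235] 0.0823 z [0.011 0.03 ]
```

Both cameras agree:

| Item | Position / direction |
|---|---|
| Cap | (0.672, 0.039), top 0.174 |
| Bowl centre | (0.530, 0.265) |
| Handle direction | (0.665, −0.747) |
| Sieve grip | ≈ (0.505, −0.239) |
| Pan | ≈ (0.565, −0.306) |

I'll move towards the cap first.

Call:
{"fn": "jog_arm", "kwargs": {
  "increments": [
    [[-0.99,-0.6,0,0,0,0,1],[-0.99,-0.6,0,0,0,0,1],[-0.99,-0.6,0,0,0,0,1],[-0.99,-0.6,0,0,0,0,1],[-0.99,-0.6,0,0,0,0,1]]
  ],
  "force": 40
}}

```text
time: 0.52
tool_pos: [0.3791, 0.4684, 0.3032]
tcp_rot: [-0.669, -3.069, 0.002]
wrist_force: [0.4, 0.1, 0.7]
width: 1.0
grip_force: 0.0
```

Call:
{"fn": "jog_arm", "kwargs": {
  "increments": [
    [[-0.99,-0.6,0,0,0,0,1],[-0.99,-0.6,0,0,0,0,1],[-0.99,-0.6,0,0,0,0,1],[-0.99,-0.6,0,0,0,0,1],[-0.99,-0.6,0,0,0,0,1]]
  ]
}}

```text
time: 0.93
tool_pos: [0.4766, 0.3245, 0.3034]
tcp_rot: [-0.67, -3.069, 0.001]
wrist_force: [1.5, -0.1, -0.2]
width: 0.995
grip_force: 0.0
```

Call:
{"fn": "jog_arm", "kwargs": {
  "increments": [
    [[-0.99,-0.6,0,0,0,0,1],[-0.99,-0.6,0,0,0,0,1],[-0.99,-0.6,0,0,0,0,1],[-0.99,-0.6,0,0,0,0,1],[-0.8,-0.5,0,0,0,0,1]]
  ]
}}

```text
time: 1.35
tool_pos: [0.5706, 0.1854, 0.3033]
tcp_rot: [-0.671, -3.069, 0.001]
wrist_force: [-0.4, 0.5, -0.4]
width: 0.997
grip_force: 0.0
```

Call:
{"fn": "jog_arm", "kwargs": {
  "increments": [
    [[-0.99,-0.6,0,0,0,0,1],[-0.99,-0.6,0,0,0,0,1],[-0.99,-0.6,0,0,0,0,1],[-0.99,-0.6,0,0,0,0,1],[-0.99,-0.6,0,0,0,0,1]]
  ]
}}

```text
time: 1.77
tool_pos: [0.6677, 0.0424, 0.3032]
tcp_rot: [-0.67, -3.068, 0.0]
wrist_force: [1.3, 0.9, 0.5]
width: 0.994
grip_force: 0.0
```

Call:
{"fn": "jog_arm", "kwargs": {
  "increments": [
    [[0,0,0.3,0,0,0,1],[0,0,0.3,0,0,0,1],[0,0,0.2,0,0,0,1],[0,0,0,0,0,0,1],[0,0,0,0,0,0,1]]
  ]
}}

```text
time: 2.18
tool_pos: [0.6661, 0.0452, 0.2786]
tcp_rot: [-0.667, -3.067, 0.001]
wrist_force: [-0.8, -0.2, -0.4]
width: 0.999
grip_force: 0.0
```

Run:
```python
from h import *
s=read_state(); print(s["tool_pos"],s["tcp_rot"])
im,d=viewer.read_camera("wrist"); cv2.imwrite("pics/w1.png",im)
T=Ro.from_rotvec(s["tcp_rot"]).as_matrix(); c=viewer.camera_params("wrist"); H=c["hand_eye"]
X=np.array([.672,.039,.174]); k=H[:3,:3].T@(T.T@(X-s["tool_pos"])-H[:3,3])
r=np.hypot(k[0],k[1]);th=np.arctan2(r,k[2]); print("expected cap top px",c["cx"]+c["fx"]*th*k[0]/r,c["cy"]+c["fx"]*th*k[1]/r)
```

```text
[0.66606577 0.04518558 0.27856692] [-6.66990241e-01 -3.06727069e+00  6.47514849e-04]
expected cap top px 318.30577961897075 238.87090686295983
```

View pics/w1.png

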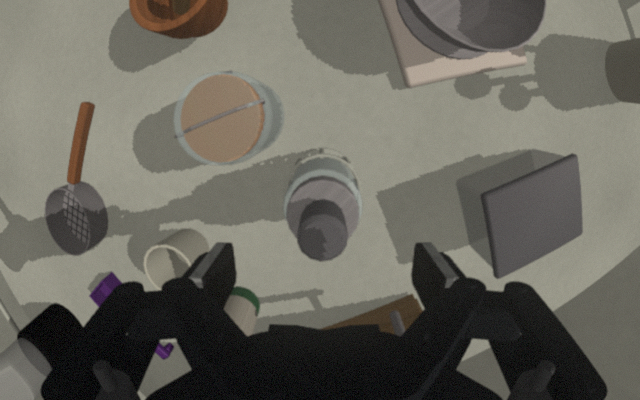

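The wrist view shows the cap top centred at about (322,237), midway between the fingertips (225 and 420) and within 2 mm of the prediction. Descending.

Call:
{"fn": "jog_arm", "kwargs": {
  "increments": [
    [[-0.26,-0.06,0,0,0,0,1],[0,0,0.6,0,0,0,1],[0,0,0.6,0,0,0,1],[0,0,0.6,0,0,0,1],[0,0,0.48,0,0,0,1]]
  ]
}}

```text
time: 2.65
tool_pos: [0.6739, 0.0394, 0.211]
tcp_rot: [0.669, 3.069, 0.0]
wrist_force: [-0.1, -1.1, -0.2]
width: 1.0
grip_force: 0.0
```

Call:
{"fn": "jog_arm", "kwargs": {
  "increments": [
    [[0,0,0,0,0,0,1],[0,0,0,0,0,0,-1],[0,0,0,0,0,0,-1],[0,0,0,0,0,0,-1],[0,0,0,0,0,0,-1]]
  ]
}}

```text
time: 3.07
tool_pos: [0.6746, 0.0391, 0.2132]
tcp_rot: [0.669, 3.067, 0.001]
wrist_force: [-0.4, -0.4, -0.1]
width: 0.454
grip_force: 0.0
```

Call:
{"fn": "jog_arm", "kwargs": {
  "increments": [
    [[0,0,0,0,0,0,-1],[0,0,0,0,0,0,-1],[0,0,0,0,0,0,-1],[0,0,0,0,0,0,-1],[0,0,0,0,0,0,-1]]
  ]
}}

```text
time: 3.48
tool_pos: [0.6747, 0.0397, 0.2129]
tcp_rot: [0.669, 3.066, 0.003]
wrist_force: [2.5, 4.4, 5.9]
width: 0.362
grip_force: 39.9
```

Cap gripped (width about 31 mm). Pulling up.

Call:
{"fn": "jog_arm", "kwargs": {
  "increments": [
    [[0,0,-0.2,0,0,0,-1],[0,0,-0.2,0,0,0,-1],[0,0,-0.2,0,0,0,-1],[0,0,-0.15,0,0,0,-1],[0,0,0,0,0,0,-1]]
  ]
}}

```text
time: 3.9
tool_pos: [0.6747, 0.0397, 0.2343]
tcp_rot: [0.669, 3.067, 0.003]
wrist_force: [4.6, 5.2, 2.6]
width: 0.36
grip_force: 40.4
```

Call:
{"fn": "jog_arm", "kwargs": {
  "increments": [
    [[0,0,-0.08,0,0,0,-1],[0,0,-0.05,0,0,0,-1],[0,0,0,0,0,0,-1],[0,0,0,0,0,0,-1],[0,0,0,0,0,0,-1]]
  ]
}}

```text
time: 4.32
tool_pos: [0.6747, 0.0397, 0.2351]
tcp_rot: [0.67, 3.068, 0.002]
wrist_force: [10.4, 4.8, -9.9]
width: 0.361
grip_force: 42.4
```

The pull has reached the stop (22 mm moved, downward force −10 N). Next I release, rise and check.

Call:
{"fn": "jog_arm", "kwargs": {
  "increments": [
    [[0,0,0.05,0,0,0,1],[0,0,0,0,0,0,1],[0,0,0,0,0,0,1],[0,0,0,0,0,0,1],[0,0,0,0,0,0,1]]
  ]
}}

```text
time: 4.73
tool_pos: [0.6734, 0.0387, 0.2365]
tcp_rot: [-0.67, -3.069, 0.001]
wrist_force: [-0.1, 0.7, 0.6]
width: 1.001
grip_force: 0.0
```

Call:
{"fn": "jog_arm", "kwargs": {
  "increments": [
    [[0,0,-0.8,0,0,0,1],[0,0,-0.8,0,0,0,1],[0,0,-0.8,0,0,0,1],[0,0,-0.4,0,0,0,1],[0,0,0,0,0,0,1]]
  ]
}}

```text
time: 5.15
tool_pos: [0.6753, 0.0389, 0.3253]
tcp_rot: [0.668, 3.062, 0.003]
wrist_force: [0.9, 0.7, 0.9]
width: 1.002
grip_force: 0.0
```

Run:
```python
from h import *
s=read_state(); print(s["tool_pos"],s["tcp_rot"],s["width"])
im,d=viewer.read_camera("side"); cv2.imwrite("pics/s1.png",im); P=cloud("side",d)
f=np.load("side0.npz")
X=Ro.from_rotvec(s["tcp_rot"]).as_matrix(); print(X.round(3))
m=(d>0)&(np.hypot(P[...,0]-.672,P[...,1]-.039)<.022)&(P[...,2]>.13)&(P[...,2]<.215)
P0=cloud("side",f["d"]);m0=(f["d"]>0)&(np.hypot(P0[...,0]-.672,P0[...,1]-.039)<.022)&(P0[...,2]>.13)
print(np.percentile(P0[m0][:,2],[50,95,99]),np.percentile(P[m][:,2],[50,95,99]))
```

```text
[0.67529851 0.03890819 0.32527661] [6.68494070e-01 3.06193574e+00 2.55206922e-03] 1.0022246656994525
[[-0.909  0.417  0.008]
 [ 0.417  0.909 -0.   ]
 [-0.007  0.003 -1.   ]]
[0.16076314 0.17362527 0.17447031] [0.17674614 0.19489624 0.19585286]
```

View pics/s1.png

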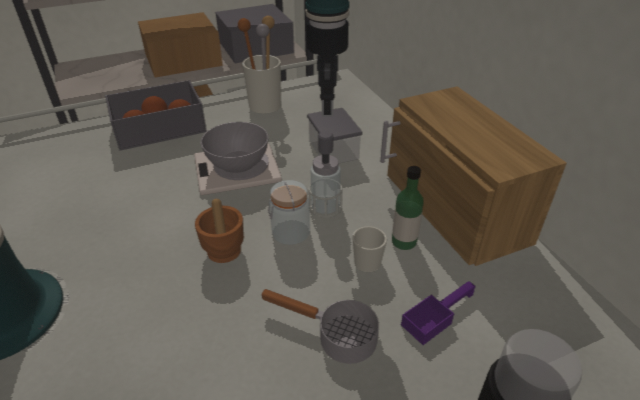

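The cap rose 21.4 mm (grey cap at (326,140) in the side view) and nothing else moved. On to the sieve.

Call:
{"fn": "jog_arm", "kwargs": {
  "increments": [
    [[0.11,-0.9,0,0,0,0,1],[0.11,-0.9,0,0,0,0,1],[0.11,-0.9,0,0,0,0,1],[0.11,-0.9,0,0,0,0,1],[0.11,-0.9,0,0,0,0,1]]
  ]
}}

```text
time: 5.62
tool_pos: [0.6005, -0.0775, 0.3176]
tcp_rot: [-0.668, -3.066, 0.001]
wrist_force: [0.2, -0.4, 0.6]
width: 1.0
grip_force: 0.0
```

Call:
{"fn": "jog_arm", "kwargs": {
  "increments": [
    [[0.11,-0.9,0,0,0,0,1],[0.11,-0.9,0,0,0,0,1],[0.11,-0.9,0,0,0,0,1],[0.11,-0.9,0,0,0,0,1],[0.11,-0.9,0,0,0,0,1]]
  ]
}}

```text
time: 6.03
tool_pos: [0.5293, -0.1933, 0.3178]
tcp_rot: [-0.669, -3.066, -0.001]
wrist_force: [1.2, 0.5, 0.8]
width: 1.003
grip_force: 0.0
```

Call:
{"fn": "jog_arm", "kwargs": {
  "increments": [
    [[0.11,-0.9,0,0,0,0,1],[0.1,-0.9,0,0,0,0,1],[0,0,0.5,0,0,0.99,1],[0,0,0.9,0,0,0.99,1],[0,0,0.9,0,0,0.99,1]]
  ]
}}

```text
time: 6.45
tool_pos: [0.5021, -0.2397, 0.2498]
tcp_rot: [1.147, 2.925, -0.0]
wrist_force: [-0.2, 0.1, -0.4]
width: 0.999
grip_force: 0.0
```

Call:
{"fn": "jog_arm", "kwargs": {
  "increments": [
    [[0,0,0.9,0,0,0.97,1],[0,0,0.8,0,0,0,1],[0,0,0,0,0,0,1],[0,0,0,0,0,0,1],[0,0,0,0,0,0,1]]
  ]
}}

```text
time: 6.87
tool_pos: [0.503, -0.2391, 0.2005]
tcp_rot: [-1.284, -2.867, 0.0]
wrist_force: [-0.1, 0.0, 0.0]
width: 0.999
grip_force: 0.0
```

```bash
cat >> h.py <<'E'
def wrist_ray(s,u,v):
    c=viewer.camera_params("wrist"); H=c["hand_eye"]; T=Ro.from_rotvec(s["tcp_rot"]).as_matrix()
    a,b=u-c["cx"],v-c["cy"]; r=np.hypot(a,b)+1e-9; th=r/c["fx"]
    k=np.array([np.sin(th)*a/r,np.sin(th)*b/r,np.cos(th)])
    return T@H[:3,3]+s["tool_pos"],T@H[:3,:3]@k
E
python3 - <<'E'
from h import *
s=read_state(); print(s["tool_pos"]); T=Ro.from_rotvec(s["tcp_rot"]).as_matrix(); print(T.round(4))
im,d=viewer.read_camera("wrist"); cv2.imwrite("pics/w2.png",im)
hsv=cv2.cvtColor(im,cv2.COLOR_BGR2HSV); m=((hsv[...,0]<18)&(hsv[...,1]>120)&(hsv[...,2]>40)).astype(np.uint8)
n,l,st,ce=cv2.connectedComponentsWithStats(m)
for i in range(1,n):
    if st[i,4]<150: continue
    v,u=np.where(l==i); Q=[]
    for a,b in zip(u,v):
        o,k=wrist_ray(s,a,b); Q.append((o+k*(.045-o[2])/k[2])[:2])
    Q=np.array(Q); c,wh,an=cv2.minAreaRect(Q.astype(np.float32)); a=np.linalg.svd(Q-Q.mean(0),full_matrices=False)[2][0]
    print(st[i],np.round(c,4),np.round(wh,4),"dir",a, "in tool (mm)",(T.T@(np.r_[c,.036]-s["tool_pos"]))*1000)
E
```

```text
[ 0.50297436 -0.23912382  0.20054637]
[[-6.660e-01  7.459e-01 -3.000e-04]
 [ 7.459e-01  6.660e-01  1.000e-04]
 [ 3.000e-04 -2.000e-04 -1.000e+00]]
[567  11  12  68 199] [0.5725 0.0308] [0.0165 0.0709] dir [ 0.64663843 -0.76279666] in tool (mm) [155.02782773 231.65721091 164.55301092]
[ 319   97   19  139 2567] [ 0.4881 -0.217 ] [0.0137 0.1058] dir [ 0.66500728 -0.74683688] in tool (mm) [ 26.35123305   3.69517744 164.55303888]
```

View pics/w2.png

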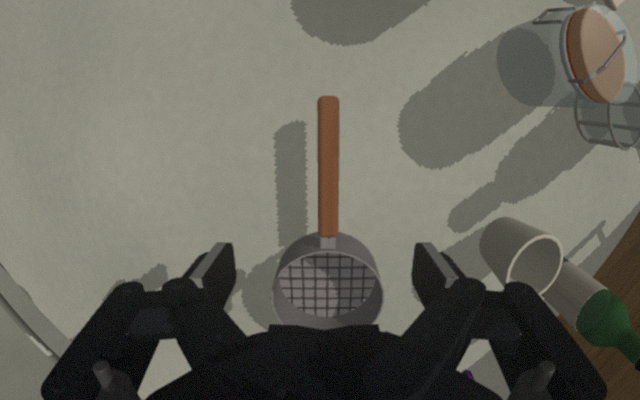

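The wrist view shows the handle running from (329,97) to (328,236), parallel to the pads and about 3.7 mm towards tool +y. I'll correct that, descend and grip.

Call:
{"fn": "jog_arm", "kwargs": {
  "increments": [
    [[0.05,0.12,0.6,0,0,0,1],[0,0,0.8,0,0,0,1],[0,0,0.8,0,0,0,1],[0,0,0.8,0,0,0,1],[0,0,0.6,0,0,0,1]]
  ]
}}

```text
time: 7.33
tool_pos: [0.5056, -0.236, 0.0929]
tcp_rot: [1.283, 2.865, -0.0]
wrist_force: [-0.4, 0.4, 0.0]
width: 1.001
grip_force: 0.0
```

Call:
{"fn": "jog_arm", "kwargs": {
  "increments": [
    [[0,0,0,0,0,0,0],[0,0,0,0,0,0,-0.3],[0,0,0,0,0,0,-0.4],[0,0,0,0,0,0,-0.4],[0,0,0,0,0,0,-0.4]]
  ]
}}

```text
time: 7.75
tool_pos: [0.506, -0.2363, 0.0945]
tcp_rot: [1.283, 2.864, -0.0]
wrist_force: [-0.3, 0.2, 0.4]
width: 0.31
grip_force: 0.0
```

Run:
```python
from h import *
s=read_state(); print(s["tool_pos"],s["width"])
im,d=viewer.read_camera("wrist"); cv2.imwrite("pics/w3.png",im)
```

```text
[ 0.50601036 -0.23632969  0.09452951] 0.3097553477748137
```

View pics/w3.png

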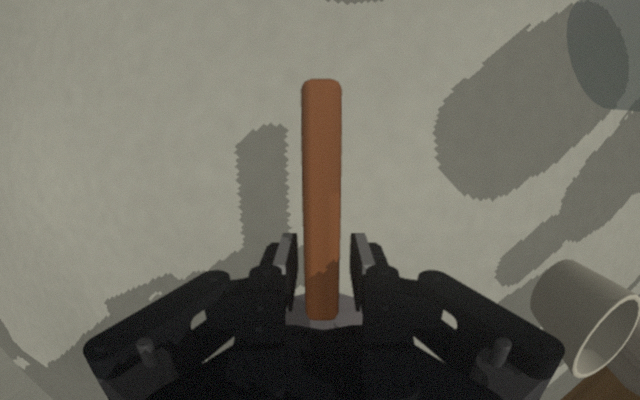

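The handle sits centred between the pads (about column 322, pads at 288 and 358). I'll go slightly lower and grip.

Call:
{"fn": "jog_arm", "kwargs": {
  "increments": [
    [[0,0,0.12,0,0,0,-1],[0,0,0,0,0,0,-1],[0,0,0,0,0,0,-1],[0,0,0,0,0,0,-1],[0,0,0,0,0,0,-1]]
  ],
  "force": 90
}}

```text
time: 8.22
tool_pos: [0.5058, -0.2363, 0.0908]
tcp_rot: [1.283, 2.864, -0.0]
wrist_force: [-2.6, 0.9, 9.3]
width: 0.174
grip_force: 87.6
```

Call:
{"fn": "jog_arm", "kwargs": {
  "increments": [
    [[0,0,0,0,0,0,-1],[0,0,0,0,0,0,-1],[0,0,0,0,0,0,-1],[0,0,0,0,0,0,-1],[0,0,0,0,0,0,-1]]
  ]
}}

```text
time: 8.63
tool_pos: [0.5059, -0.2363, 0.0908]
tcp_rot: [1.283, 2.864, -0.0]
wrist_force: [-0.8, 0.9, 9.0]
width: 0.172
grip_force: 87.6
```

Call:
{"fn": "jog_arm", "kwargs": {
  "increments": [
    [[0,0,-0.2,0,0,0,-1],[0,0,-0.4,0,0,0,-1],[0,0,-0.4,0,0,0,-1],[0,0,-0.4,0,0,0,-1],[0,0,-0.4,0,0,0,-1]]
  ]
}}

```text
time: 9.05
tool_pos: [0.5047, -0.2356, 0.1443]
tcp_rot: [1.284, 2.867, -0.0]
wrist_force: [-0.1, -1.0, -1.1]
width: 0.17
grip_force: 87.7
```

Call:
{"fn": "jog_arm", "kwargs": {
  "increments": [
    [[0,0,-0.8,0,0,0,-1],[0,0,-1,0,0,0,-1],[0,0,-1,0,0,0,-1],[0,0,-1,0,0,0,-1],[0,0,-1,0,0,0,-1]]
  ]
}}

```text
time: 9.47
tool_pos: [0.5043, -0.2354, 0.2894]
tcp_rot: [1.284, 2.866, -0.0]
wrist_force: [0.5, 0.4, -1.6]
width: 0.168
grip_force: 87.7
```

Call:
{"fn": "jog_arm", "kwargs": {
  "increments": [
    [[0,0,-0.4,0,0,0,-1],[0.2,0.16,0,0,0,0,-1],[0.5,0.4,0,0,0,0,-1],[0.7,0.55,0,0,0,0,-1],[0.7,0.55,0,0,0,0,-1]]
  ]
}}

```text
time: 9.88
tool_pos: [0.4984, -0.1541, 0.2964]
tcp_rot: [-1.285, -2.863, -0.0]
wrist_force: [-0.1, -1.1, -1.5]
width: 0.172
grip_force: 87.8
```

Run:
```python
from h import *
s=read_state(); print(s["tool_pos"],s["width"],s["grip_force"])
im,d=viewer.read_camera("side"); cv2.imwrite("pics/s2.png",im)
```

```text
[ 0.498449   -0.15413825  0.29637588] 0.1717602694073514 87.7880072593689
```

View pics/s2.png

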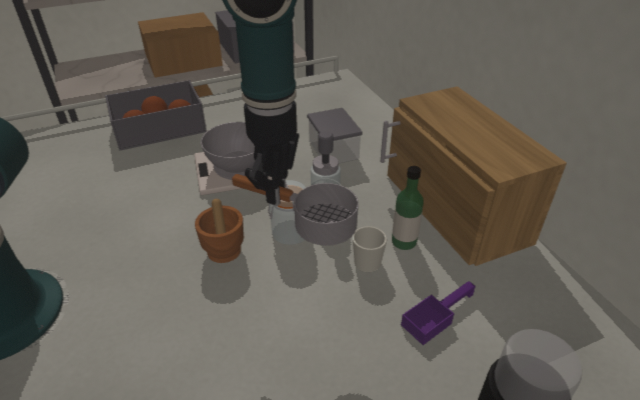

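The sieve hangs level (pan at (326,213), handle at (250,184)), clear of everything. Continuing across.

Call:
{"fn": "jog_arm", "kwargs": {
  "increments": [
    [[0.75,0.6,0,0,0,0,-1],[0.75,0.6,0,0,0,0,-1],[0.75,0.6,0,0,0,0,-1],[0.75,0.6,0,0,0,0,-1],[0.75,0.6,0,0,0,0,-1]]
  ]
}}

```text
time: 10.35
tool_pos: [0.4905, -0.0099, 0.2964]
tcp_rot: [-1.283, -2.864, 0.002]
wrist_force: [0.0, -0.4, -1.3]
width: 0.167
grip_force: 88.0
```

Call:
{"fn": "jog_arm", "kwargs": {
  "increments": [
    [[0.75,0.6,0,0,0,0,-1],[0.75,0.6,0,0,0,0,-1],[0.75,0.6,0,0,0,0,-1],[0.75,0.6,0,0,0,0,-1],[0.75,0.6,0,0,0,0,-1]]
  ]
}}

```text
time: 10.77
tool_pos: [0.4827, 0.1338, 0.2964]
tcp_rot: [-1.283, -2.864, 0.003]
wrist_force: [1.3, -0.4, -1.2]
width: 0.169
grip_force: 88.0
```

Call:
{"fn": "jog_arm", "kwargs": {
  "increments": [
    [[0.75,0.6,0,0,0,0,-1],[0.75,0.6,0,0,0,0,-1],[0.75,0.6,0,0,0,0,-1],[0.75,0.6,0,0,0,0,-1],[0.75,0.6,0,0,0,0,-1]]
  ]
}}

```text
time: 11.18
tool_pos: [0.475, 0.2773, 0.2962]
tcp_rot: [-1.283, -2.865, 0.004]
wrist_force: [-0.1, 0.5, -1.3]
width: 0.169
grip_force: 88.0
```

Call:
{"fn": "jog_arm", "kwargs": {
  "increments": [
    [[0.6,0.48,0,0,0,0,-1],[0.35,0.3,0,0,0,0,-1],[0,0,0,0,0,0,-1],[0,0,0,0,0,0,-1],[0,0,0,0,0,0,-1]]
  ]
}}

```text
time: 11.6
tool_pos: [0.4747, 0.312, 0.2977]
tcp_rot: [-1.284, -2.866, 0.003]
wrist_force: [-0.1, 0.1, -1.3]
width: 0.169
grip_force: 88.0
```

```bash
cat > chk.py <<'E'
from h import *
import sys
s=read_state(); T=Ro.from_rotvec(s["tcp_rot"]).as_matrix(); print(s["tool_pos"],s["grip_force"],T[:,2].round(4))
g=s["tool_pos"]+T@[0,0,.054]; print("pan by kinematics",g-T[:,0]*.09)
for n in ["top","side"]:
    im,d=viewer.read_camera(n); cv2.imwrite(f"pics/{n}_{sys.argv[1]}.png",im); P=cloud(n,d); hz=g[2]+.009
    hsv=cv2.cvtColor(im,cv2.COLOR_BGR2HSV); br=(hsv[...,0]<18)&(hsv[...,1]>120)
    m=(d>0)&(abs(P[...,2]-hz)<.012)&(np.hypot(P[...,0]-.53,P[...,1]-.265)<.07)&~br
    Q=P[m]; 
    if len(Q)>20:
        c,r=cv2.minEnclosingCircle(Q[:,:2].astype(np.float32)); print(n,"pan top",len(Q),np.round(c,4),r,np.percentile(Q[:,2],[5,50,95]).round(4))
    m=(d>0)&br&(np.hypot(P[...,0]-g[0],P[...,1]-g[1])<.09)&(abs(P[...,2]-g[2])<.03); Q=P[m]
    if len(Q)>20: print(n,"handle",len(Q),np.median(Q,0).round(4),"z slope",np.polyfit((Q-g)@-T[:,0],Q[:,2],1).round(3))
E
python3 chk.py a
```

```text
[0.47473831 0.31202111 0.29770533] 88.03009271621704 [-0.0015 -0.0017 -1.    ]
pan by kinematics [0.53455981 0.2447607  0.24372918]
top pan top 282 [0.5197 0.2535] 0.06690783053636551 [0.2419 0.2491 0.2547]
top handle 87 [0.4842 0.2981 0.2511] z slope [-0.01   0.251]
side pan top 457 [0.5247 0.2609] 0.06952571123838425 [0.2413 0.2469 0.2593]
side handle 226 [0.4437 0.3349 0.2454] z slope [0.007 0.245]
```

View pics/side_a.png

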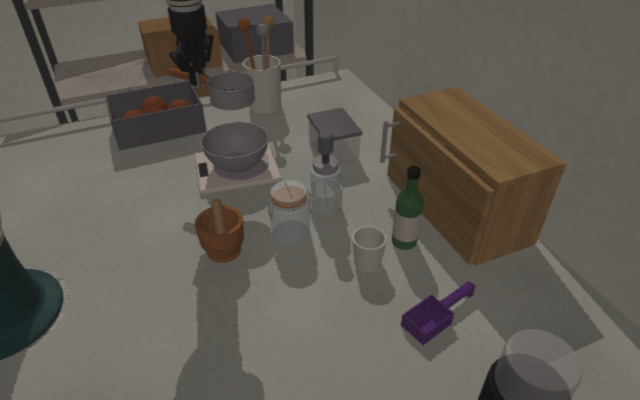

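Level at height, and nothing disturbed (pan at (232,90), bowl at (236,150)). I'll centre it and come part way down, then measure the pan again.

Call:
{"fn": "jog_arm", "kwargs": {
  "increments": [
    [[0.3,0.18,0,0,0,0,-1],[0.3,0.18,0.4,0,0,0,-1],[0,0,0.5,0,0,0,-1],[0,0,0.5,0,0,0,-1],[0,0,0.4,0,0,0,-1]]
  ]
}}

```text
time: 12.12
tool_pos: [0.4706, 0.334, 0.2429]
tcp_rot: [-1.284, -2.866, 0.001]
wrist_force: [-0.6, -0.0, -1.3]
width: 0.167
grip_force: 88.1
```

Call:
{"fn": "jog_arm", "kwargs": {
  "increments": [
    [[0,0,0,0,0,0,-1],[0,0,0,0,0,0,-1],[0,0,0,0,0,0,-1],[0,0,0,0,0,0,-1],[0,0,0,0,0,0,-1]]
  ]
}}

```text
time: 12.53
tool_pos: [0.4718, 0.334, 0.246]
tcp_rot: [1.284, 2.866, 0.003]
wrist_force: [0.5, -0.0, -1.1]
width: 0.163
grip_force: 88.0
```

```bash
cat > chk.py <<'E'
from h import *
import sys
s=read_state(); T=Ro.from_rotvec(s["tcp_rot"]).as_matrix(); print(s["tool_pos"],s["grip_force"],T[:,2].round(4))
g=s["tool_pos"]+T@[0,0,.054]; k=g-T[:,0]*.09; print("pan by kinematics",k)
im,d=viewer.read_camera("side"); cv2.imwrite(f"pics/side_{sys.argv[1]}.png",im); P=cloud("side",d)
L=(P-k)@-T[:,0]; m=(d>0)&(np.hypot(P[...,0]-k[0],P[...,1]-k[1])<.06)&(L>-.03)
b=m&(abs(P[...,2]-k[2])<.04)&(im.max(2)>50)
Q=P[b]; print("z range pan",np.percentile(Q[:,2],[1,99]))
W=Q[np.hypot(*(Q[:,:2]-k[:2]).T)>.035]
from scipy.optimize import least_squares
f=least_squares(lambda p:np.hypot(W[:,0]-p[0],W[:,1]-p[1])-.049,k[:2],loss="soft_l1",f_scale=.002); print("wall circle fit r=49",len(W),f.x,np.median(abs(f.fun)))
r=(d>0)&(abs(P[...,2]-.0895)<.003)&(np.hypot(P[...,0]-.53,P[...,1]-.265)<.095); B=P[r]
f=least_squares(lambda p:np.hypot(B[:,0]-p[0],B[:,1]-p[1])-.081,[.53,.265],loss="soft_l1",f_scale=.002); print("rim",len(B),f.x)
u,v=np.where(b)[1],np.where(b)[0]; cv2.imwrite(f"pics/crop_{sys.argv[1]}.png",cv2.resize(im[50:200,150:310],None,fx=3,fy=3))
E
python3 chk.py b
```

```text
[0.47181473 0.3340006  0.24602585] 88.03122282028198 [ 0.0018  0.0012 -1.    ]
pan by kinematics [0.53181658 0.26689676 0.19205501]
z range pan [0.15404223 0.19878104]
wall circle fit r=49 1090 [0.53085689 0.26606733] 0.0011180763181633732
rim 242 [0.53082031 0.26539423]
```

View pics/crop_b.png

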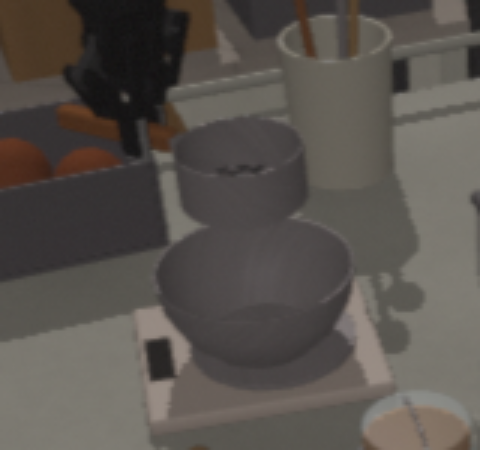

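The pan is centred within 1 mm of the bowl by the circle fits, with its underside at about 0.155. I'll come down 42 mm.

Call:
{"fn": "jog_arm", "kwargs": {
  "increments": [
    [[0,0,0.25,0,0,0,-1],[0,0,0.35,0,0,0,-1],[0,0,0.35,0,0,0,-1],[0,0,0.3,0,0,0,-1],[0,0,0.13,0,0,0,-1]]
  ]
}}

```text
time: 13.0
tool_pos: [0.47, 0.3328, 0.2004]
tcp_rot: [-1.284, -2.865, 0.006]
wrist_force: [-0.7, -0.1, -1.7]
width: 0.165
grip_force: 88.0
```

Call:
{"fn": "jog_arm", "kwargs": {
  "increments": [
    [[0,0,0,0,0,0,-1],[0,0,0,0,0,0,-1],[0,0,0,0,0,0,-1],[0,0,0,0,0,0,-1],[0,0,0,0,0,0,-1]]
  ]
}}

```text
time: 13.42
tool_pos: [0.4716, 0.3339, 0.2041]
tcp_rot: [1.284, 2.866, 0.002]
wrist_force: [-1.0, -0.2, -0.8]
width: 0.168
grip_force: 88.0
```

```bash
python3 chk.py c
```

```text
[0.47161027 0.33388352 0.20408769] 88.04720163345337 [ 1.1e-03  7.0e-04 -1.0e+00]
pan by kinematics [0.53158374 0.26676121 0.15010826]
z range pan [0.11168567 0.15677078]
wall circle fit r=49 1034 [0.53063154 0.26576945] 0.0009770454124368132
rim 215 [0.53099836 0.26555608]
```

View pics/crop_c.png

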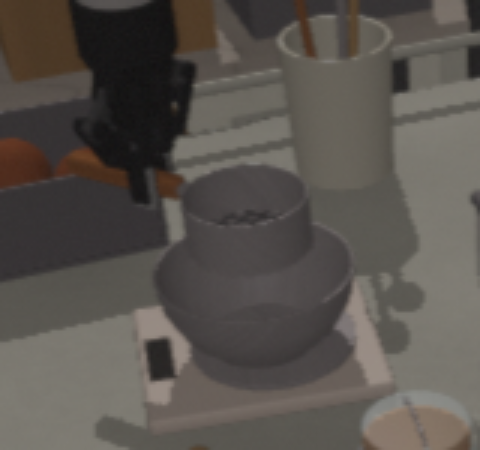

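The sieve is level and centred, with its underside about 0.113 (2 cm above the rim), and it is at rest. Handing in.

```bash
python3 -c "
from workcell import bot
print(bot.finish_job())"
```

```text
the job is handed in; nothing more can be done
None
```

I handed the job in with the cap pulled up about 21 mm of 22 mm and left open, and the sieve held still and level in the gripper, centred over the bowl to about 1 mm with its underside about 2 cm above the rim; I saw no sign of the bowl or anything else being moved, but no verdict came back.

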